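# Chuck the blue-banded bit

### The arm

A 6-joint arm with a two-finger parallel gripper is mounted at the origin on a cart in front of the work surface, level with it; the furniture and walls round the work are solid. World frame = base frame: x ahead of the robot, y to its left, z up, the work surface at z = 0. Lengths are in mm, angles in degrees, forces in N, time in s.
With the tool pointing down it reaches from about 225 to 725 mm from the base axis. Payload 3.1 kg.
Tool frame: the origin (TCP) lies midway between the tips of the shut fingers; the grasp point (between the pads) lies 19 mm behind it; z points along the fingers, y is the line along which they close (so a half turn about z gives the same grasp; the last joint's range is limited). The gripper opens to 85 mm and grips with 20 to 120 N. Pads are 22 mm wide; open, the fingers measure 114 mm over their backs; the gripper's body (76 mm by 85 mm) begins 54 mm behind the grasp point. The pads swing forward as they close: fully open they stand 13 mm farther back than shut.
Start: joints at [-79.515, 2.75, 5.684, 92.934, 0, 82.678], TCP at [160.541, -499.844, 231.312] pointing down, gripper open.
Joint ranges: [-166.93, 166.93], [-56.73, 111.36], [-69.38, 81.34], [-121.58, 131.49], [-85.45, 84.26], [-180, 180]. Speed limits (degrees/s): [159.86, 159.86, 180, 180, 180, 180].

### API

Orientations are given as [roll, pitch, yaw] about the fixed x, y, z axes, in that order (R = Rz(yaw) Ry(pitch) Rx(roll)).
In Python, from bench import ctrl gives the robot as it stands.
- The arm moves only by the tool apply_moves, never from a script. Its argument "commands" is a list that holds one entry, the list of rows, each a list of 4 numbers: the shift along the tool's x, y, z in units of 50 mm (1.0 is 50 mm), then the turn about the tool's z in units of 5 degrees (1.0 is 5 degrees). A call has 1 to 12 rows; each row is the pose to reach, as a shift and turn from the pose commanded when the call began, along the tool's axes at that moment; what a row does not reach only later rows make up. A row lasts 1/10 s, in which the tool goes at most 50 mm and 8.59 degrees, less where a joint would pass 70% of its speed; a pose out of reach is approached as far as the arm can. A call with a gripper value outside its range is refused whole. "grip" is the closure, from -1 (fully open) to 1 (shut), set as the call begins (left out, the last holds). The fingers move at their own pace and stop on an object; the grip force is fixed at half the most. Time passes only in rows, so rows that repeat a pose let the fingers close. It gives the time, the measured TCP pose, the force, the opening and the grip force at its end, in the units of the state.
- ctrl.sense(): the state, without advancing time (a new reading comes with each control period).
- ctrl.grab_frame(name): name is "scene" or "top" or "wrist"; returns a dict with "image" (384x512x3 uint8, red, green, blue), "range_z" (384x512 float32, mm along the optical axis (not along the pixel's ray), 0 where there is no reading), "K" (3x3 intrinsics, pixels), "cam_to_world" (4x4, takes a point from camera to world coordinates). Camera axes: x right, y down, z forward; pixel columns grow to the right and rows downward; lengths in mm; the calibration is good to about 2 mm. A picture is of the moment at which its call begins.
- ctrl.close_job(): hands the job in; it is judged then, once.
The state is a dict: "clock": time; "joints": joint angles; "qvel": joint speeds; "tau": joint torques, N m; "eef_pos": TCP position; "orientation": TCP orientation; "force": force on the tool from outside, world axes, zero at the start; "wrist_torque": the same for the moment, N m; "width": finger opening in mm; "grasp_force": force on a finger pad.
Only numpy, scipy, OpenCV 4.12 (cv2) and the standard library are available. Lean on these libraries where they do the work, as an engineer would, in place of code of your own. Each camera call takes 0.05 s, during which the arm holds its last target. There are 200 camera calls.

### The job

Take the bit with the blue bands out of the wooden rack and set it tang first into the upright collet chuck, turning it while pressing down until its square tang drops fully home into the hidden square seat. Then let go of the bit and push the nut's red-handled crank round clockwise (seen from above) until the jaws grip the shank firmly, without forcing the handle. Leave the bit standing upright in the chuck and everything else undisturbed.

Things in the scene. Friction and masses are not known exactly. Their poses are not given: they have to be found in the camera images.
- blue_bit: loose steel bit with two blue bands, pointed cone tip, 123 mm tall, upright in the rack. From the foot up: square tang 11 mm wide to 13 mm; round shank 16 mm dia. to 72 mm; drum 20 mm dia. to 112 mm (grip here, about 95 mm above the foot); tip. Origin: centre of the foot, z up along the bit, x, y square to the tang. About 0.12 kg
- yellow_bit: loose steel bit with two yellow bands, flat stub tip, 121 mm tall, upright in the rack. From the foot up: square tang 11 mm wide to 13 mm; round shank 16 mm dia. to 72 mm; drum 20 mm dia. to 112 mm (grip here, about 95 mm above the foot); tip. Origin: centre of the foot, z up along the bit, x, y square to the tang. About 0.12 kg; not wanted, stays in the rack
- white_bit: loose steel bit with two white bands, brass ball tip, 121 mm tall, upright in the rack. From the foot up: square tang 11 mm wide to 13 mm; round shank 16 mm dia. to 72 mm; drum 20 mm dia. to 112 mm (grip here, about 95 mm above the foot); tip. Origin: centre of the foot, z up along the bit, x, y square to the tang. About 0.12 kg; not wanted, stays in the rack
- rack: fixed wooden block 184 x 62 x 50 mm, origin centre of underside, long side along x; three vertical holes in a row along x, 52 mm apart, the middle one central, 18.5 mm wide, 40 mm deep (a bit in it has its foot 10 mm and its drum 82 to 122 mm above the bench); which bit is in which hole varies
- chuck: fixed upright chuck: foot 96 mm dia., blue barrel 62 mm dia., steel mouth at 80 mm. Origin on the axis at bench level, z up. 19 mm bore, then jaws, then a 12.6 mm square seat, upper face 24 mm, floor 12 mm above the bench. The square's direction is hidden, varies, unrelated to yaw; the tang drops in within about 0.15 rad of it, every quarter turn
- mouth (a point): centre of the chuck's mouth, on the bore axis, 80 mm above the bench; flared to 28 mm. A bit not lined up with the square stands on the seat's upper face, 12 mm too high; fully home, its foot is 12 mm above the bench and its drum's lower edge 4 mm above this mouth
- handle_top (a point): top centre of the red upright crank handle, 16 mm dia., from 57 to 117 mm above the bench, 85 mm from the chuck axis, on a level arm of the nut. It turns under about 4 N of push; where the jaws meet the shank varies (0.85 to 1.2 rad from the start), and there the push climbs steeply: 10 to 20 N makes a firm grip, over 45 N is forcing it
- jaw0: one of the three brass collet jaws inside the barrel, 120 degrees apart; origin at the middle of its inner face, 47 mm above the bench. They close on the shank together as the nut turns, 5 mm per rad, until they meet it
- jaw1: one of the three brass collet jaws inside the barrel, 120 degrees apart; origin at the middle of its inner face, 47 mm above the bench. They close on the shank together as the nut turns, 5 mm per rad, until they meet it
- jaw2: one of the three brass collet jaws inside the barrel, 120 degrees apart; origin at the middle of its inner face, 47 mm above the bench. They close on the shank together as the nut turns, 5 mm per rad, until they meet it
- cup: bystander: low tin full of stamping tools, 73 mm wide, 72 mm tall, origin centre of underside
- lens: bystander: black eye loupe, 31 mm wide, 19 mm tall, origin centre of underside
- nut: knurled steel nut round the barrel, 80 mm dia., 37 to 59 mm above the bench, with the arm and red handle; turns about the chuck axis, clockwise from above tightens; stays where it is left. Origin on the chuck axis, 37 mm above the bench
Things that resemble listed ones, but are neither listed nor needed, are in the scene too. What is shaped like the white_bit but purple is not meant. Leave any turquoise look-alike of the blue_bit alone.

How it is judged (in metres and radians):
On the way, in this order (a step that is already met when the one before it is completed fails the run):
1. the blue-banded bit is fully home in the chuck, its tang in the square seat, with the jaws not yet gripping (z of blue_bit in the frame of chuck below 0.0155 m and horizontal distance between blue_bit and chuck below 0.004 m and angle between the z axis of blue_bit and the z axis of chuck, either way round below 0.07 rad and not (contact force between each of jaw0, jaw1, jaw2 and blue_bit above 6 N)), for 0.2 s.
2. all three jaws grip the shank of the seated bit (z of blue_bit in the frame of chuck below 0.0155 m and horizontal distance between blue_bit and chuck below 0.004 m and angle between the z axis of blue_bit and the z axis of chuck, either way round below 0.07 rad and contact force between each of jaw0, jaw1, jaw2 and blue_bit above 6 N), for 0.2 s.
At the end, for the whole second after the job is handed in: The blue-banded bit stands at rest in the chuck, fully home (foot within 3.5 mm of the seat's floor, within 4 mm of the axis, within 0.07 rad of the bore), each of the three jaws presses on it with more than 6 N, and the other two bits still stand in the rack (feet within 4 mm of the holes' floors) (all of step 2 and linear speed of blue_bit below 0.01 m/s and z of each of yellow_bit, white_bit in the frame of rack below 0.014 m); the robot touches nothing.
It fails at once if the tin or the loupe is moved by more than 20 mm, or another bit by more than 20 mm (distance of any of cup, lens, yellow_bit, white_bit from where it was at the start of the episode above 0.02 m).
It fails at once if the crank handle is forced with more than 45 N (contact force between any of the fingers, the arm and nut above 45 N).
It also fails if it takes over 64 s, if anything falls off the work surface, if the arm or the gripper's body presses on something with over 40 N, if the wrist force passes 120 N, or if a joint passes its speed limit or range.

## Working session

There is one attempt and no reset: what is moved stays moved. The work goes in short steps, Python scripts to look and compute and a tool call to move; the robot and the scene stay as the last step left them, time stands still between calls to the robot, and variables do not carry over. Pictures are saved under pics/ and viewed, at most 10 in all, crops included, and the job is handed in when it is done.

Besides the shell and the picture viewer there is one more tool, called after ">>>" as a command line: name --argument value ..., lists and objects as JSON in quotes. apply_moves: Moves the arm, as the interface text tells. Its arguments: {"type":"object","properties":{"commands":{"type":"array"},"grip":{"type":"number"}},"required":["commands"]}

```bash
mkdir -p pics; ls; python3 - <<'E'
from bench import ctrl
import cv2,numpy as np,pickle
s=ctrl.sense();print(s)
for n in("scene","top"):
    f=ctrl.grab_frame(n);pickle.dump(f,open(n+'.pkl','wb'))
    cv2.imwrite(f'pics/{n}0.png',f['image'][:,:,::-1]);print(n,f['K'].tolist(),f['cam_to_world'].round(3).tolist())
E
```

```text
pics
{'clock': 0.0, 'joints': array([-7.95162639e+01,  2.79083563e+00,  5.58913167e+00,  9.29324243e+01,
       -4.59451142e-04,  8.26779041e+01]), 'qvel': array([ 0.03583149, -0.01944551,  0.03272422,  0.04997657,  0.0498582 ,
        0.06518343]), 'tau': array([ 8.16560600e-05, -3.38782096e+01,  3.20014071e+01,  2.01056729e-02,
       -1.59215465e-04,  3.45556032e-06]), 'eef_pos': array([ 160.41561138, -499.24185449,  230.11411182]), 'orientation': array([-1.79866907e+02, -1.66385451e-02,  1.78058132e+01]), 'force': array([-0.14267627,  0.67843688,  0.31878688]), 'wrist_torque': array([-0.07585142,  0.03182136, -0.02681679]), 'grasp_force': 0.0, 'width': 85.17387159264482}
scene [[410.8375196736739, 0.0, 253.24194168765013], [0.0, 410.8375196736739, 188.90098073377848], [0.0, 0.0, 1.0]] [[-0.757, -0.473, 0.45, 195.494], [-0.653, 0.542, -0.529, 468.12], [0.006, -0.695, -0.719, 712.161], [0.0, 0.0, 0.0, 1.0]]
top [[436.2980134728708, 0.0, 255.9483517547395], [0.0, 436.2980134728708, 194.2307829911191], [0.0, 0.0, 1.0]] [[-0.004, -0.996, 0.085, 479.791], [-1.0, 0.006, 0.015, -16.75], [-0.015, -0.085, -0.996, 1122.348], [0.0, 0.0, 0.0, 1.0]]
```

View pics/scene0.png

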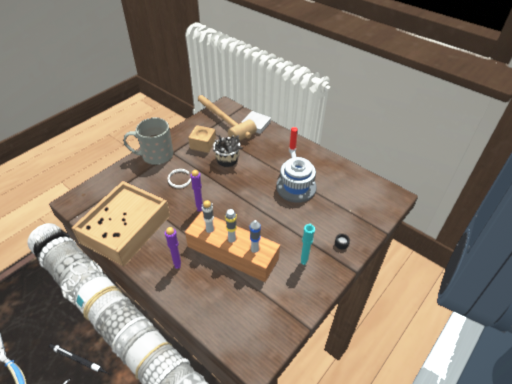

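View pics/top0.png

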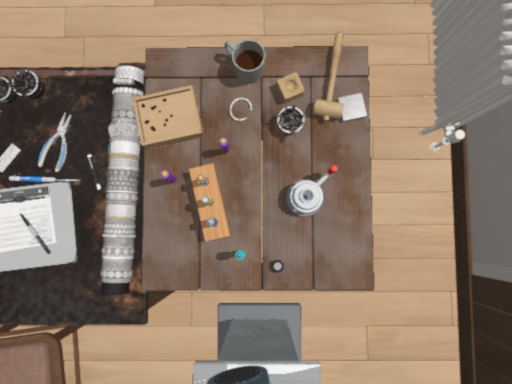

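The scene view shows three bits in the rack: white bands at (208,215), yellow at (231,225), blue at (255,235). The look-alikes are turquoise at (307,245) and purple at (197,190) and (173,247). The chuck is at (297,178) with its red handle at (293,138). In the top view the blue bit is at about (211,222), the chuck at (305,197) and the handle at (333,169). The bit at scene (255,235) fits because it stands in the rack with blue bands; I'll confirm it in a crop.

```bash
cat > h.py <<'E'
import numpy as np,cv2,pickle
def ray(f,u,v):
    d=f['cam_to_world'][:3,:3]@np.linalg.inv(f['K'])@[u,v,1.0]
    return f['cam_to_world'][:3,3],d
def plane(f,u,v,z):
    o,d=ray(f,u,v);return o+d*(z-o[2])/d[2]
def tri(f1,p1,f2,p2):
    o1,d1=ray(f1,*p1);o2,d2=ray(f2,*p2)
    t=np.linalg.lstsq(np.c_[d1,-d2],o2-o1,rcond=None)[0]
    a,b=o1+d1*t[0],o2+d2*t[1];return (a+b)/2,np.linalg.norm(a-b)
def proj(f,P):
    T=np.linalg.inv(f['cam_to_world']);c=T[:3,:3]@np.asarray(P,float)+T[:3,3];q=f['K']@c;return q[:2]/q[2]
def blobs(f,lo,hi,box,amin=4):
    x0,y0,x1,y1=box;h=cv2.cvtColor(f['image'],cv2.COLOR_RGB2HSV)[y0:y1,x0:x1]
    m=cv2.inRange(h,np.array(lo),np.array(hi));n,l,s,c=cv2.connectedComponentsWithStats(m)
    return [(int(s[i,4]),(c[i]+[x0,y0]).round(1).tolist(),(s[i,:4]+[x0,y0,0,0]).tolist()) for i in range(1,n) if s[i,4]>=amin]
E
python3 - <<'E'
from h import *
s=pickle.load(open('scene.pkl','rb'));t=pickle.load(open('top.pkl','rb'))
def crop(f,x,y,w,h,k):return cv2.resize(f['image'][y:y+h,x:x+w,::-1],None,fx=k,fy=k,interpolation=cv2.INTER_CUBIC)
cv2.imwrite('pics/crop.png',np.hstack([crop(s,180,190,80*2,100,2.5),crop(t,180,155,80,50,5)]) if 0 else np.vstack([np.hstack([crop(s,185,190,100,75,4),crop(s,270,120,80,75,4)])[:, :720],np.hstack([crop(t,185,170,60,75,4),crop(t,280,155,120,75,4)])]))
for n,f,b,c in(("s",s,(235,210,275,260),(265,120,340,215)),("t",t,(195,205,230,240),(275,155,350,225))):
    print(n,'blue',blobs(f,(100,80,40),(130,255,255),b))
    print(n,'red',blobs(f,(0,150,80),(6,255,255),c)+blobs(f,(174,150,80),(180,255,255),c))
    print(n,'chuckblue',blobs(f,(100,80,40),(130,255,255),c))
print('rack t',blobs(t,(5,120,120),(20,255,255),(180,155,240,250),100))
r=t['range_z']
for u,v in((211,222),(208,201),(202,180),(305,197),(333,169),(305,185),(215,235)):
    o,d=ray(t,u,v);print(u,v,(o+d*r[v,u]).round(1))
E
```

```text
s blue [(34, [254.3, 230.2], [250, 227, 10, 6]), (26, [254.6, 239.6], [251, 238, 9, 4])]
s red [(116, [293.0, 137.9], [290, 128, 7, 21])]
s chuckblue [(6, [297.8, 166.3], [296, 166, 4, 2]), (51, [295.4, 176.7], [285, 171, 25, 9]), (133, [295.4, 190.1], [284, 184, 25, 11])]
t blue [(6, [214.5, 223.2], [213, 221, 3, 5])]
t red [(57, [332.5, 168.9], [328, 165, 10, 9])]
t chuckblue [(8, [305.1, 196.9], [304, 196, 3, 3])]
rack t [(1533, [209.9, 202.4], [189, 164, 42, 77])]
211 222 [502.1 100.4 129.2]
208 201 [550.4 108.1 124.4]
202 180 [598.8 121.9 126.4]
305 197 [ 567.4 -125.7    9.7]
333 169 [ 623.9 -181.2  115.3]
305 185 [ 591.5 -120.    72.4]
215 235 [472.  100.1  47.3]
```

View pics/crop.png

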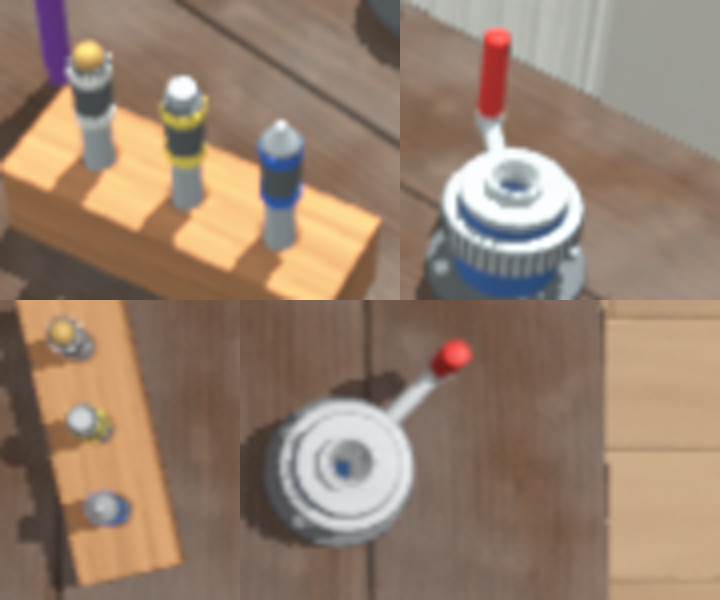

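The crop confirms it: the pointed bit with blue bands, at scene (255,235), is the nearest one in the rack. The mouth is at scene (298.8,165.5) and top (308,195.8). Next I triangulate these.

```bash
python3 - <<'E'
from h import *
s=pickle.load(open('scene.pkl','rb'));t=pickle.load(open('top.pkl','rb'))
print('tip',tri(s,(255.2,220.8),t,(210.8,221.8)))
print('mouth',tri(s,(298.8,165.5),t,(308,195.8)))
print('handle top',tri(s,(293.3,128.5),t,(334.2,167.5)), plane(t,334.2,167.5,117))
# rack top outline
h=cv2.cvtColor(t['image'],cv2.COLOR_RGB2HSV);m=cv2.inRange(h,(5,120,120),(20,255,255));m[:155]=0;m[250:]=0;m[:,:180]=0;m[:,240:]=0
c=max(cv2.findContours(m,0,2)[0],key=cv2.contourArea)
b=cv2.boxPoints(cv2.minAreaRect(c));P=np.array([plane(t,*q,50) for q in b]);print('rack',P.round(1).tolist(),P.mean(0).round(1),np.linalg.norm(np.diff(P,axis=0),axis=1))
# top-view depth points: everything in the chuck area, by height
def cloud(f):
    v,u=np.mgrid[:384,:512];z=f['range_z'];p=np.stack([u,v,np.ones_like(u)],-1)@np.linalg.inv(f['K']).T*z[...,None]
    return p@f['cam_to_world'][:3,:3].T+f['cam_to_world'][:3,3]
for n,f in(('s',s),('t',t)):
    C=cloud(f).reshape(-1,3)
    for lo,hi in((76,84),(55,62)):
        k=(np.hypot(C[:,0]-573,C[:,1]+125)<46)&(C[:,2]>lo)&(C[:,2]<hi);q=C[k]
        if k.sum()>5:print(n,lo,k.sum(),cv2.minEnclosingCircle(q[:,:2].astype(np.float32)),q[:,2].mean())
    k=(np.hypot(C[:,0]-625,C[:,1]+182)<25)&(C[:,2]>100);print('h',C[k].mean(0),C[k][:,2].max())
    k=(np.hypot(C[:,0]-502,C[:,1]-100)<22)&(C[:,2]>85);print('bit',k.sum(),C[k].mean(0),C[k][:,2].max())
E
```

```text
tip (array([502.70021545, 100.63138419, 132.18961729]), np.float64(0.5103961622369982))
mouth (array([ 565.38598292, -126.70198591,   73.089708  ]), np.float64(0.2546859070227934))
handle top (array([ 627.9134073 , -184.14525886,  113.82769359]), np.float64(0.5758160589986652)) [ 627.20263813 -183.76882904  117.        ]
rack [[636.3, 167.5, 50.0], [650.7, 103.1, 50.0], [472.2, 62.3, 50.0], [458.2, 125.7, 50.0]] [554.4 114.7  50. ] [ 65.96625717 183.04004253  65.00347766]
s 76 116 ((561.5176391601562, -122.51763916015625), 27.84392738342285) 79.75888319268623
s 55 171 ((571.4551391601562, -124.82632446289062), 44.35651397705078) 59.71332226111395
h [ 623.70682274 -180.59016539  111.11866683] 119.36726687767816
bit 212 [498.18441023 106.77971374 112.18054737] 135.81268571562487
t 76 89 ((572.873779296875, -124.52532958984375), 24.40481185913086) 79.3615918588654
t 55 257 ((570.8490600585938, -126.61775207519531), 45.382667541503906) 58.67618741285044
h [ 625.28675611 -181.22225374  111.8507115 ] 116.69157391609895
bit 76 [502.14790275 102.7444124  120.42733056] 132.39496575275336
```

>>> apply_moves --commands '[[[9.4,-5,0,-20],[9.4,-5,0,-20],[9.4,-5,0,-20],[9.4,-5,0,-20],[9.4,-5,0,-20],[9.4,-5,0,-20],[9.4,-5,0,-20],[9.4,-5,0,-20],[9.4,-5,0,-20],[9.4,-5,0,-20],[9.4,-5,0,-20],[9.4,-5,0,-20]]]'

```text
clock: 1.3
eef_pos: [533.5, -114.4, 229.9]
orientation: [180.0, -0.1, 118.4]
force: [-0.6, 0.5, -0.3]
width: 85.5
grasp_force: 0.0
```

```bash
python3 - <<'E'
from bench import ctrl
from h import *
f=ctrl.grab_frame('wrist');pickle.dump(f,open('w1.pkl','wb'));cv2.imwrite('pics/w1.png',f['image'][:,:,::-1])
print(ctrl.sense()['joints'],f['cam_to_world'].round(2).tolist(),f['K'][0,0])
for P in((502.7,100.6,133),(567,-125,80),(626,-182,117)):print(proj(f,P))
E
```

```text
[-1.93414844e+01  5.84685336e+00  8.81483448e+00  9.30879122e+01
  1.15164931e-02  4.22472665e+01] [[0.88, 0.46, 0.14, 498.02], [0.48, -0.84, -0.26, -48.32], [-0.0, 0.29, -0.96, 372.92], [0.0, 0.0, 0.0, 1.0]] 338.29915184285863
[ 389.74687895 -148.92004042]
[284.39961269 202.32909779]
[313.81805674 300.43237984]
```

View pics/w1.png

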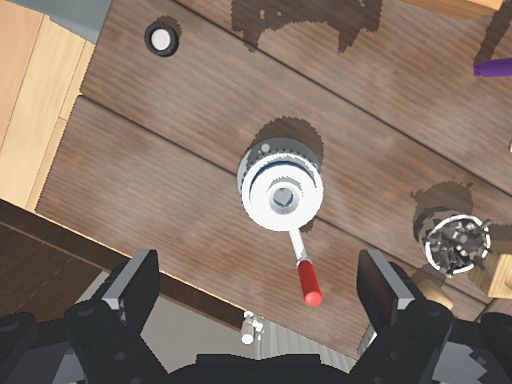

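The wrist view shows the chuck mouth near (283,199), something square-looking inside the bore, and the handle's top at (313,299). I'll fit the rings and enlarge the bore.

```bash
python3 - <<'E'
from h import *
f=pickle.load(open('w1.pkl','rb'));im=f['image']
cv2.imwrite('pics/w1c.png',cv2.resize(im[150:245,230:330,::-1],None,fx=6,fy=6,interpolation=cv2.INTER_CUBIC))
v,u=np.mgrid[:384,:512];z=f['range_z'];C=(np.stack([u,v,np.ones_like(u)],-1)@np.linalg.inv(f['K']).T*z[...,None])@f['cam_to_world'][:3,:3].T+f['cam_to_world'][:3,3]
near=np.hypot(C[...,0]-567,C[...,1]+125)<50
for lo,hi in((77,83),(70,76),(55,62)):
    m=(near&(C[...,2]>lo)&(C[...,2]<hi)).astype(np.uint8)
    cs,hi_=cv2.findContours(m,cv2.RETR_CCOMP,2)
    for c,hh in zip(cs,hi_[0]):
        if len(c)>14:
            P=np.array([plane(f,*q[0],(lo+hi)/2) for q in c])[:,:2].astype(np.float32);print(lo,'hole' if hh[3]>=0 else 'outer',cv2.fitEllipse(P))
print('red',blobs(f,(0,150,60),(8,255,255),(280,230,340,320)),blobs(f,(0,100,200),(8,190,255),(280,230,340,320)))
print('top plane',plane(f,313.5,299,117))
m=np.hypot(C[...,0]-626,C[...,1]+182)<20; m&=(C[...,2]>114);print(C[m].mean(0),m.sum())
E
```

```text
77 outer ((565.0205688476562, -123.71949768066406), (33.7535514831543, 33.92525100708008), 29.6207332611084)
77 hole ((564.4818115234375, -123.03848266601562), (25.633920669555664, 25.76066017150879), 23.87641716003418)
70 outer ((565.5016479492188, -124.15907287597656), (22.15198516845703, 22.95226287841797), 42.19373321533203)
70 outer ((564.4675903320312, -123.08895111083984), (61.002418518066406, 61.30574417114258), 43.408836364746094)
70 hole ((566.6022338867188, -125.47517395019531), (36.29206085205078, 36.62650680541992), 49.03820037841797)
55 outer ((564.6849365234375, -123.32122802734375), (79.40437316894531, 80.04963684082031), 31.168603897094727)
55 hole ((567.0289916992188, -125.82280731201172), (66.6676025390625, 68.4547119140625), 26.97021484375)
red [(600, [308.7, 281.4], [298, 260, 24, 46])] [(195, [313.0, 298.5], [305, 292, 17, 14])]
top plane [ 625.00247177 -180.88663194  117.        ]
[ 625.4880609  -182.54658306  114.63207164] 95
```

View pics/w1c.png

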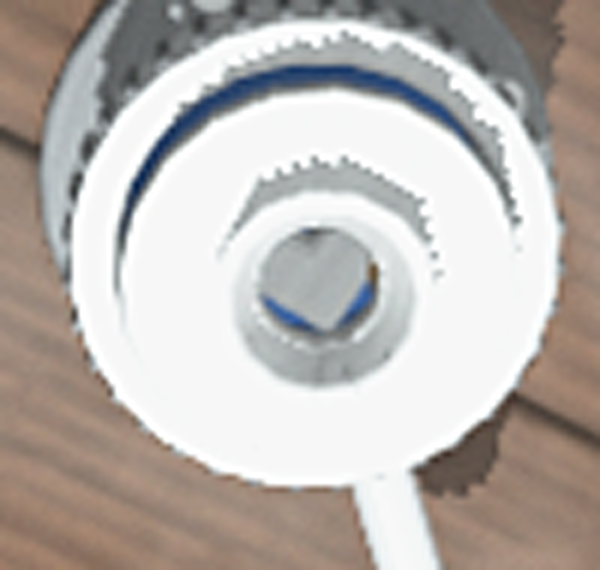

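The bore view shows a corner of the square seat at about crop (325,328), with edges running to (265,295) and (375,280). I cast those onto the z=24 plane, and also compute the move to the bit.

```bash
python3 - <<'E'
from h import *
f=pickle.load(open('w1.pkl','rb'))
im=cv2.cvtColor(f['image'],cv2.COLOR_RGB2HSV)
def px(a,b):return ((a+.5)/6-.5+230,(b+.5)/6-.5+150)
for z in(24,12):
    c,l,r=[plane(f,*px(*q),z)[:2] for q in((325,328),(265,295),(375,280))]
    an=lambda d:np.degrees(np.arctan2(d[1],d[0]))
    print(z,c,l,r,an(l-c),an(r-c),np.linalg.norm(l-c),np.linalg.norm(r-c))
m=cv2.inRange(im,(100,100,60),(130,255,255))
print([ (p[1]+0,''.join('#' if x else '.' for x in m[p[1],270:298])) for p in [(0,i) for i in range(186,208)]])
E
```

```text
24 [ 580.66132733 -141.92090721] [ 567.98057755 -141.59191477] [ 584.06394626 -129.65580004] 178.51383779450987 74.4947787922372 12.685016788002336 12.728341199419658
12 [ 583.50357135 -145.14004645] [ 570.38671307 -144.7997395 ] [ 587.02321104 -132.45312529] 178.5138377945099 74.49477879223701 13.121272038085761 13.166086435858867
[(186, '............................'), (187, '............................'), (188, '............................'), (189, '............................'), (190, '............................'), (191, '............................'), (192, '............................'), (193, '............................'), (194, '............................'), (195, '............................'), (196, '............................'), (197, '............................'), (198, '....................##......'), (199, '....................##......'), (200, '....##.............##.......'), (201, '.....##...........##........'), (202, '......###.........#.........'), (203, '.......####......#..........'), (204, '..........##................'), (205, '............................'), (206, '............................'), (207, '............................')]
```

>>> apply_moves --commands '[[[4.1,1.5,0,-14.9],[4.1,1.5,0,-14.9],[4.1,1.5,0,-14.9],[4.1,1.5,0,-14.9],[4.1,1.5,0,-14.9],[4.1,1.5,0,-14.9],[4.1,1.5,0,-14.9],[4.1,1.5,0,-14.9],[4.1,1.5,0,-14.9],[4.1,1.5,0,-14.9],[4.1,1.5,0,-14.9]]]'

```text
clock: 2.45
eef_pos: [502.0, 97.8, 231.0]
orientation: [-180.0, -0.0, -167.9]
force: [0.3, -0.4, -0.1]
width: 85.4
grasp_force: 0.0
```

```bash
python3 - <<'E'
from bench import ctrl
from h import *
f=ctrl.grab_frame('wrist');pickle.dump(f,open('w2.pkl','wb'));cv2.imwrite('pics/w2.png',f['image'][:,:,::-1])
s=ctrl.sense();print(s['eef_pos'],s['orientation'],s['joints'])
for P in((502.7,100.6,133),(502.7,100.6,92),(502.7,100.6,50)):print(proj(f,P))
print(blobs(f,(100,100,40),(130,255,255),(0,0,512,384),8))
E
```

```text
[502.10350521  97.86126127 231.10126637] [-1.79999443e+02 -2.74738560e-02 -1.67870464e+02] [ 3.51714029e+00  7.70516912e-01  3.63303177e+00  9.28895955e+01
 -4.66506766e-03 -8.61239453e+00]
[260.04680594 193.22297049]
[259.72851966 178.97857768]
[259.48046632 167.87734704]
[(251, [68.1, 164.2], [47, 145, 31, 45]), (333, [40.8, 174.6], [10, 152, 45, 58]), (64, [263.0, 169.3], [253, 166, 22, 11]), (86, [264.0, 178.2], [252, 174, 25, 17]), (161, [12.3, 187.3], [6, 179, 14, 17])]
```

View pics/w2.png

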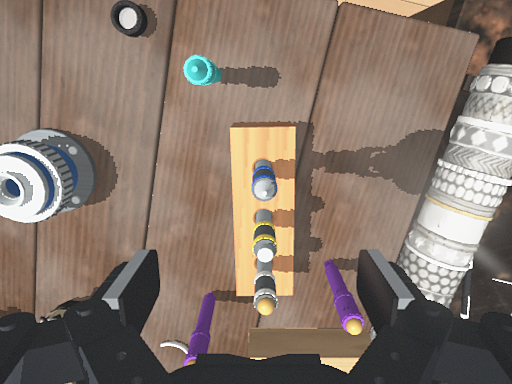

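The wrist view shows the blue bit's tip at (264,191), clear of the look-alikes (turquoise at (200,70)). The rack is square to the fingers.

```bash
python3 - <<'E'
from h import *
f=pickle.load(open('w2.pkl','rb'));g=pickle.load(open('w1.pkl','rb'))
t=pickle.load(open('top.pkl','rb'));s=pickle.load(open('scene.pkl','rb'))
print(plane(f,264,190.5,133),tri(f,(264,190.5),t,(210.8,221.8)),tri(f,(264,190.5),s,(255.2,220.8)))
# chuck mouth seen from second wrist place
v,u=np.mgrid[:384,:512];z=f['range_z'];C=(np.stack([u,v,np.ones_like(u)],-1)@np.linalg.inv(f['K']).T*z[...,None])@f['cam_to_world'][:3,:3].T+f['cam_to_world'][:3,3]
near=np.hypot(C[...,0]-567,C[...,1]+125)<30
m=(near&(C[...,2]>77)&(C[...,2]<83)).astype(np.uint8)
cs,hh=cv2.findContours(m,cv2.RETR_CCOMP,2)
for c in cs:
    if len(c)>14:print(cv2.fitEllipse(np.array([plane(f,*q[0],80) for q in c])[:,:2].astype(np.float32)),cv2.fitEllipse(c)[0])
a=plane(f,*[0,0],0)
m=cv2.inRange(cv2.cvtColor(f['image'],cv2.COLOR_RGB2HSV),(5,100,120),(20,255,255));m[:115]=0;m[305:]=0;m[:,:225]=0;m[:,300:]=0
P=np.array([plane(f,x,y,50)[:2] for x,y in cv2.boxPoints(cv2.minAreaRect(cv2.findNonZero(m)))]);print(P)
E
```

```text
[500.00726755 103.03028456 133.        ] (array([502.85674345, 102.75105131, 122.6859038 ]), np.float64(2.281524677783414)) (array([499.99118904, 103.06306798, 135.98148159]), np.float64(1.7329059320769655))
((564.3110961914062, -120.77421569824219), (27.499958038330078, 30.230968475341797), 82.01445007324219) (7.011251449584961, 190.18673706054688)
[[662.00310911  96.47933924]
 [464.65728657  62.51743708]
 [452.3353502  124.54941021]
 [647.64217919 169.89399706]]
```

>>> apply_moves --commands '[[[0,0.08,0.6,0],[0,0.08,1.2,0],[0,0.08,1.8,0],[0,0.08,2.3,0],[0,0.08,2.7,0],[0,0.08,2.9,0],[0,0.08,2.9,0],[0,0.08,2.9,0]]]'

```text
clock: 3.3
eef_pos: [501.9, 102.1, 87.1]
orientation: [-180.0, 0.1, -167.7]
force: [-0.5, 0.1, 0.6]
width: 85.7
grasp_force: 0.0
```

>>> apply_moves --commands '[[[0,0,0,0],[0,0,0,0],[0,0,0,0],[0,0,0,0],[0,0,0,0],[0,0,0,0],[0,0,0,0],[0,0,0,0],[0,0,0,0],[0,0,0,0]]]' --grip 1

```text
clock: 4.3
eef_pos: [501.8, 102.3, 86.8]
orientation: [180.0, 0.1, -167.7]
force: [-0.7, 1.1, 4.9]
width: 18.6
grasp_force: 58.5
```

>>> apply_moves --commands '[[[0,0,-0.2,0],[0,0,-0.6,0],[0,0,-1.1,0],[0,0,-1.6,0],[0,0,-2,0],[0,0,-2,0],[0,0,-2,0]]]'

```text
clock: 5.0
eef_pos: [501.3, 102.0, 185.7]
orientation: [-180.0, -0.0, -167.7]
force: [-0.9, 0.5, -1.5]
width: 18.5
grasp_force: 58.7
```

```bash
python3 - <<'E'
from bench import ctrl
from h import *
s=ctrl.sense();print(s['eef_pos'],s['orientation'],s['force'],s['width'],s['joints'])
f=ctrl.grab_frame('scene');pickle.dump(f,open('s3.pkl','wb'))
t=ctrl.grab_frame('top');pickle.dump(t,open('t3.pkl','wb'))
w=ctrl.grab_frame('wrist');pickle.dump(w,open('w3.pkl','wb'))
def crop(f,x,y,w,h,k):return cv2.resize(f['image'][y:y+h,x:x+w,::-1],(w*k,h*k),interpolation=cv2.INTER_CUBIC)
cv2.imwrite('pics/s3.png',np.hstack([crop(f,190,130,140,150,3),crop(w,200,200,110,150,3)]))
E
```

```text
[501.25958545 101.98607983 185.69834643] [-1.79988562e+02 -4.28571450e-02 -1.67696262e+02] [-0.85933954  0.45309606 -1.5181236 ] 18.469178835072725 [ 3.99637368e+00  4.50464925e-01 -1.85511915e+00  8.77351708e+01
 -1.75096543e-02 -8.30736248e+00]
```

View pics/s3.png

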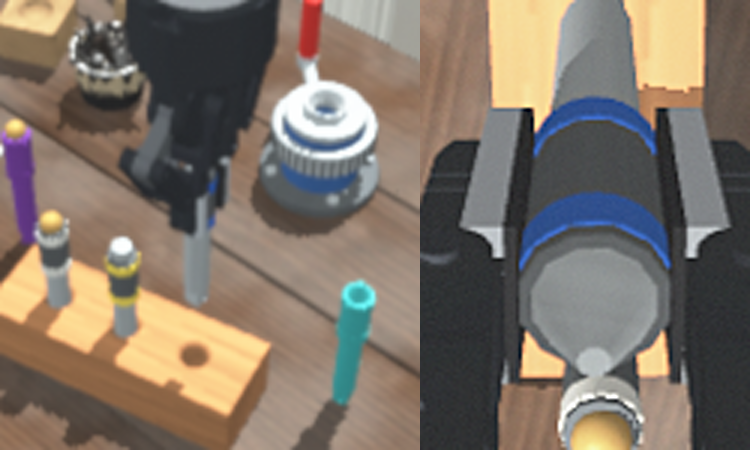

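The bit is held upright and the other two bits are undisturbed. The held tip sits at wrist pixel (257.7,320), so I work out its offset from the TCP.

```bash
python3 - <<'E'
from h import *
w=pickle.load(open('w3.pkl','rb'))
print(plane(w,257.7,320,231.9))
f=pickle.load(open('s3.pkl','rb'));t=pickle.load(open('top.pkl','rb'));s=pickle.load(open('scene.pkl','rb'))
# foot pixel in scene crop (195,302) -> compare with mouth in same camera
p=(190+195/3,130+300/3);print('foot',p,plane(f,*p,110))
for z in(80,):print('mouth scene',plane(f,190+324/3,130+103/3,z),plane(s,298.5,165.3,z),'top',plane(t,307.5,195.8,z))
E
```

```text
[500.07219141 102.7465941  231.9       ]
foot (255.0, 230.0) [500.5861433  103.73359214 110.        ]
mouth scene [ 565.18516381 -122.15981368   80.        ] [ 562.40460853 -120.29781763   80.        ] top [ 564.72038918 -124.84840258   80.        ]
```

>>> apply_moves --commands '[[[-0.1,-1,0,0],[-0.2,-2,0,0],[-0.25,-3,0,0],[-0.28,-3.8,0,0],[-0.28,-4.4,0,0],[-0.28,-4.69,0,0],[-0.28,-4.69,0,0],[-0.28,-4.69,0,0]]]'

```text
clock: 5.95
eef_pos: [564.5, -122.8, 185.5]
orientation: [179.9, -0.1, -167.7]
force: [-0.0, 0.1, -1.4]
width: 18.5
grasp_force: 59.1
```

>>> apply_moves --commands '[[[0,0,0.2,0],[0,0,0.4,0],[0,0,0.6,0],[0,0,0.7,0],[0,0,0.8,0],[0,0,0.8,0]]]'

```text
clock: 6.55
eef_pos: [564.5, -123.7, 145.2]
orientation: [179.9, -0.1, -167.7]
force: [-0.4, 0.9, -0.7]
width: 18.6
grasp_force: 59.1
```

>>> apply_moves --commands '[[[0,0,0.1,0],[0,0,0.2,0],[0,0,0.3,0],[0,0,0.4,0],[0,0,0.4,0]]]'

```text
clock: 7.05
eef_pos: [564.4, -123.8, 125.1]
orientation: [179.9, -0.1, -167.7]
force: [0.4, 0.3, -1.6]
width: 18.9
grasp_force: 59.1
```

>>> apply_moves --commands '[[[0,0,0.1,0],[0,0,0.2,0],[0,0,0.3,0],[0,0,0.4,0],[0,0,0.4,0]]]'

```text
clock: 7.55
eef_pos: [564.3, -123.7, 105.0]
orientation: [179.9, -0.1, -167.7]
force: [1.4, -0.1, -1.7]
width: 18.5
grasp_force: 59.1
```

>>> apply_moves --commands '[[[0,0,0.04,0],[0,0,0.08,0],[0,0,0.1,0],[0,0,0.12,0],[0,0,0.12,0]]]'

```text
clock: 8.05
eef_pos: [565.1, -124.1, 100.3]
orientation: [-180.0, -0.0, -167.7]
force: [0.1, 0.1, -1.9]
width: 18.7
grasp_force: 59.1
```

>>> apply_moves --commands '[[[0,0,0.03,0],[0,0,0.06,0],[0,0,0.08,0],[0,0,0.08,0]]]'

```text
clock: 8.45
eef_pos: [565.0, -124.0, 96.1]
orientation: [-180.0, -0.0, -167.7]
force: [0.7, -0.5, -2.1]
width: 18.4
grasp_force: 59.1
```

>>> apply_moves --commands '[[[0,0,0.05,0],[0,0,0.1,0],[0,0,0.14,0],[0,0,0.14,0],[0,0,0.14,0]]]'

```text
clock: 8.95
eef_pos: [565.0, -124.0, 89.1]
orientation: [180.0, -0.0, -167.7]
force: [0.8, -0.9, -0.5]
width: 18.7
grasp_force: 59.3
```

>>> apply_moves --commands '[[[0,0,0.02,0],[0,0,0.04,0],[0,0,0.04,0]]]'

```text
clock: 9.25
eef_pos: [565.4, -124.0, 88.9]
orientation: [-180.0, 0.1, -167.7]
force: [-2.3, 0.2, 4.5]
width: 18.5
grasp_force: 59.9
```

The tang went straight into the square and met the floor. Now I release and rise.

>>> apply_moves --commands '[[[0,0,0,0],[0,0,0,0],[0,0,0,0],[0,0,0,0],[0,0,0,0],[0,0,0,0],[0,0,0,0],[0,0,0,0]]]' --grip -1

```text
clock: 10.05
eef_pos: [565.1, -124.0, 87.3]
orientation: [180.0, 0.0, -167.7]
force: [-0.2, 0.3, -0.1]
width: 85.1
grasp_force: 0.0
```

>>> apply_moves --commands '[[[0,0,-0.3,0],[0,0,-0.8,0],[0,0,-1.4,0],[0,0,-2,0],[0,0,-2.6,0],[0,0,-2.6,0],[0,0,-2.6,0]]]'

```text
clock: 10.75
eef_pos: [566.0, -124.3, 219.6]
orientation: [-179.9, 0.2, -167.7]
force: [0.1, 0.4, 0.2]
width: 85.2
grasp_force: 0.0
```

```bash
python3 - <<'E'
from bench import ctrl
from h import *
s=ctrl.sense();print(s['eef_pos'],s['orientation'],s['force'],s['joints'])
w=ctrl.grab_frame('wrist');pickle.dump(w,open('w4.pkl','wb'));f=ctrl.grab_frame('scene');pickle.dump(f,open('s4.pkl','wb'))
cv2.imwrite('pics/w4.png',np.hstack([w['image'][:,100:420,::-1],cv2.resize(f['image'][110:230,240:350,::-1],(352,384))]))
E
```

```text
[ 565.98653196 -124.29977661  219.55358102] [-179.88174154    0.18812306 -167.69105944] [0.06324281 0.40672498 0.1883788 ] [-1.90142157e+01  1.05875843e+01  1.28826688e+01  9.20729023e+01
 -3.22397547e-03 -3.13229684e+01]
```

View pics/w4.png

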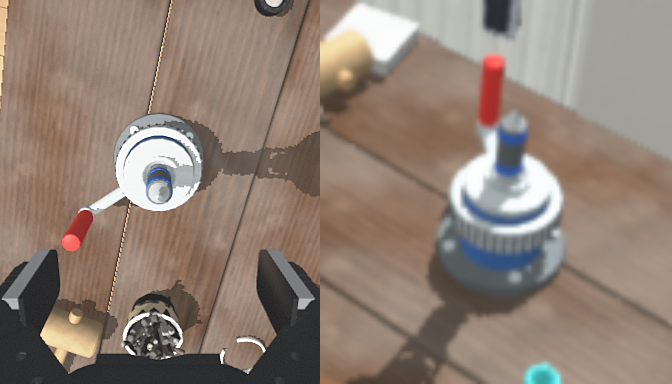

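The bit stands home with its drum just above the mouth. The handle lies at about -44° from the axis. Next I shut the fingers and go behind the handle, with tool x along the clockwise tangent.

>>> apply_moves --commands '[[[-0.7,-0.5,0,-1.7],[-1.45,-1.06,0,-3.4],[-1.45,-1.06,0,-5],[-1.45,-1.06,0,-6.7],[-1.45,-1.06,0,-6.7],[-1.45,-1.06,0,-6.7],[-1.45,-1.06,0,-6.7],[-1.45,-1.06,0,-6.7]]]' --grip 1

```text
clock: 11.65
eef_pos: [646.9, -160.1, 217.8]
orientation: [-180.0, 0.0, -134.3]
force: [0.2, 0.3, 0.0]
width: 0.1
grasp_force: 0.0
```

```bash
cat > n.py <<'E'
# geometry of the next push target: TCP for handle angle th and gap d behind it
from bench import ctrl
import numpy as np,sys
A=np.array([565.1,-124.0])
def go(th,d,z,yaw):
    s=ctrl.sense();p=s['eef_pos'];y0=np.radians(s['orientation'][2]);a=np.radians(th)
    T=A+85*np.array([np.cos(a),np.sin(a)])+d*np.array([-np.sin(a),np.cos(a)])
    D=T-p[:2];w=(yaw-s['orientation'][2]+180)%360-180
    print(th,(D@[np.cos(y0),np.sin(y0)]/50).round(3),(D@[np.sin(y0),-np.cos(y0)]/50).round(3),((p[2]-z)/50).round(3),round(-w/5,2))
def state():
    s=ctrl.sense();p=s['eef_pos'][:2]-A;print(s['eef_pos'].round(1),s['orientation'].round(1),s['joints'].round(1),'r',np.hypot(*p).round(1),'ang',np.degrees(np.arctan2(p[1],p[0])).round(1),s['force'].round(1))
E
python3 -c "
from n import *
state();go(-44.4,32,75,-134.4)"
```

```text
[ 646.9 -160.1  217.8] [-180.     0.  -134.3] [-19.7  24.9  30.3  95.4   0.  -65.4] r 89.5 ang -23.8 [0.2 0.3 0. ]
-44.4 -0.011 -0.025 2.856 0.03
```

>>> apply_moves --commands '[[[0,0,0.7,0],[0,0,1.4,0],[0,0,2,0],[0,0,2.5,0],[0,0,2.85,0],[0,0,2.85,0],[0,0,2.85,0]]]'

```text
clock: 12.35
eef_pos: [647.0, -160.2, 75.3]
orientation: [180.0, -0.0, -134.2]
force: [1.4, -1.2, 0.3]
width: 0.0
grasp_force: 0.0
```

```bash
python3 -c "
from n import *
state()
for a in range(-44,-86,-5): go(a,19,75,a-90)"
```

```text
[ 647.  -160.2   75.3] [ 180.    -0.  -134.2] [-19.7  25.   14.2  79.2   0.  -65.5] r 89.5 ang -23.8 [ 1.4 -1.2  0.3]
-44 0.237 -0.02 0.005 -0.04
-49 0.386 -0.047 0.005 0.96
-54 0.538 -0.061 0.005 1.96
-59 0.69 -0.062 0.005 2.96
-64 0.841 -0.049 0.005 3.96
-69 0.991 -0.024 0.005 4.96
-74 1.138 0.015 0.005 5.96
-79 1.281 0.066 0.005 6.96
-84 1.419 0.129 0.005 7.96
```

>>> apply_moves --commands '[[[0.12,-0.01,0,0],[0.24,-0.02,0,0],[0.31,-0.03,0,0.5],[0.39,-0.05,0,1],[0.46,-0.05,0,1.5],[0.54,-0.06,0,2],[0.61,-0.06,0,2.5],[0.69,-0.06,0,3],[0.77,-0.06,0,3.5],[0.84,-0.05,0,4],[0.84,-0.05,0,4]]]'

```text
clock: 13.45
eef_pos: [621.3, -192.6, 77.0]
orientation: [-179.9, 0.2, -154.2]
force: [2.7, 1.7, 0.7]
width: 0.2
grasp_force: 1.4
```

```bash
python3 -c "
from n import *
state()
for a in (-67,-70,-74,-78,-82,-86,-90,-94): go(a,19,75,a-90)"
```

```text
[ 621.3 -192.6   77. ] [-179.9    0.2 -154.2] [-23.2  22.2  10.8  78.3   0.1 -49. ] r 88.7 ang -50.7 [2.7 1.7 0.7]
-67 0.117 0.008 0.041 0.56
-70 0.208 -0.006 0.041 1.16
-74 0.329 -0.016 0.041 1.96
-78 0.45 -0.017 0.041 2.76
-82 0.572 -0.011 0.041 3.56
-86 0.692 0.005 0.041 4.36
-90 0.812 0.028 0.041 5.16
-94 0.929 0.06 0.041 5.96
```

>>> apply_moves --commands '[[[0.06,0,0,0.2],[0.12,0,0,0.5],[0.18,0,0,0.9],[0.25,-0.01,0,1.4],[0.32,-0.02,0,1.9],[0.38,-0.02,0,2.3],[0.44,-0.02,0,2.7],[0.5,-0.02,0,3.1],[0.56,-0.01,0,3.5],[0.62,0,0,3.9],[0.69,0,0,4.3],[0.69,0,0,4.3]]]'

```text
clock: 14.65
eef_pos: [588.9, -207.9, 75.7]
orientation: [-179.9, 0.1, -175.8]
force: [2.0, -0.1, 2.4]
width: -0.2
grasp_force: 1.4
```

```bash
python3 -c "
from n import *
state()
for a in (-87,-88,-89,-90,-91,-92,-93,-94,-96,-98): go(a,19,75,a-90)"
```

```text
[ 588.9 -207.9   75.7] [-1.799e+02  1.000e-01 -1.758e+02] [-25.6  18.5   6.   77.3  -0.  -29.8] r 87.2 ang -74.2 [ 2.  -0.1  2.4]
-87 0.007 0.001 0.014 0.25
-88 0.037 -0.005 0.014 0.45
-89 0.067 -0.01 0.014 0.65
-90 0.097 -0.015 0.014 0.85
-91 0.127 -0.019 0.014 1.05
-92 0.157 -0.023 0.014 1.25
-93 0.187 -0.026 0.014 1.45
-94 0.217 -0.028 0.014 1.65
-96 0.278 -0.032 0.014 2.05
-98 0.339 -0.033 0.014 2.45
```

>>> apply_moves --commands '[[[0.03,0,0,0.4],[0.06,-0.01,0,0.6],[0.09,-0.01,0,0.8],[0.12,-0.02,0,1],[0.12,-0.02,0,1]]]'

```text
clock: 15.15
eef_pos: [582.7, -209.1, 75.0]
orientation: [-180.0, 0.0, 179.3]
force: [3.5, -1.9, 2.7]
width: -0.2
grasp_force: 1.8
```

>>> apply_moves --commands '[[[0.02,0,0,0.1],[0.04,0,0,0.3],[0.06,0,0,0.4],[0.08,0,0,0.5],[0.08,0,0,0.5]]]'

```text
clock: 15.65
eef_pos: [578.4, -208.7, 74.6]
orientation: [-180.0, -0.0, 176.8]
force: [3.0, -3.2, 1.5]
width: -0.2
grasp_force: 1.7
```

>>> apply_moves --commands '[[[0.02,0,0,0.1],[0.04,0,0,0.3],[0.06,0,0,0.4],[0.06,0,0,0.4]]]'

```text
clock: 16.05
eef_pos: [575.4, -208.3, 74.6]
orientation: [180.0, -0.0, 174.8]
force: [3.5, -2.4, 1.0]
width: -0.1
grasp_force: 1.6
```

>>> apply_moves --commands '[[[0.02,0,0,0.1],[0.04,0,0,0.3],[0.06,0,0,0.4],[0.06,0,0,0.4]]]'

```text
clock: 16.45
eef_pos: [572.4, -208.0, 74.7]
orientation: [180.0, -0.0, 172.8]
force: [2.0, -3.5, -0.3]
width: -0.2
grasp_force: 1.6
```

```bash
python3 -c "
from n import *
state()
for a in (-98,-99,-100,-101,-102,-104,-106,-110,-114): go(a,19,75,a-90)"
```

```text
[ 572.4 -208.    74.7] [180.   -0.  172.8] [-26.3  16.4   3.3  76.9   0.  -19.1] r 84.4 ang -85.0 [ 2.  -3.5 -0.3]
-98 0.0 -0.056 -0.006 0.16
-99 0.03 -0.062 -0.006 0.36
-100 0.06 -0.067 -0.006 0.56
-101 0.09 -0.072 -0.006 0.76
-102 0.12 -0.077 -0.006 0.96
-104 0.18 -0.084 -0.006 1.36
-106 0.241 -0.089 -0.006 1.76
-110 0.362 -0.093 -0.006 2.56
-114 0.484 -0.088 -0.006 3.36
```

>>> apply_moves --commands '[[[0.02,-0.02,0,0.2],[0.04,-0.04,0,0.4],[0.06,-0.06,0,0.6],[0.06,-0.06,0,0.6]]]'

```text
clock: 16.85
eef_pos: [569.0, -209.7, 74.4]
orientation: [179.9, -0.1, 169.8]
force: [3.5, 1.4, -0.0]
width: 0.0
grasp_force: 1.4
```

>>> apply_moves --commands '[[[0.02,0,0,0.1],[0.04,0,0,0.3],[0.06,-0.01,0,0.4],[0.06,-0.01,0,0.4]]]'

```text
clock: 17.25
eef_pos: [565.9, -210.6, 74.5]
orientation: [180.0, -0.0, 167.8]
force: [3.5, 2.3, -0.1]
width: -0.2
grasp_force: 1.4
```

>>> apply_moves --commands '[[[0.02,0,0,0.1],[0.04,0,0,0.3],[0.06,-0.01,0,0.4],[0.06,-0.01,0,0.4]]]'

```text
clock: 17.65
eef_pos: [563.0, -210.6, 74.6]
orientation: [-180.0, -0.0, 165.8]
force: [4.1, 1.3, -1.9]
width: -0.1
grasp_force: 1.4
```

>>> apply_moves --commands '[[[0.02,0,0,0.1],[0.04,0,0,0.3],[0.06,0,0,0.4],[0.06,0,0,0.4]]]'

```text
clock: 18.05
eef_pos: [560.1, -210.4, 74.8]
orientation: [-179.9, -0.0, 163.8]
force: [3.2, -1.3, -2.2]
width: -0.0
grasp_force: 1.5
```

>>> apply_moves --commands '[[[0.02,0,0,0.1],[0.04,0,0,0.3],[0.06,0,0,0.4],[0.06,0,0,0.4]]]'

```text
clock: 18.45
eef_pos: [557.5, -209.6, 75.2]
orientation: [-179.9, 0.0, 161.8]
force: [2.5, -3.6, -1.9]
width: -0.5
grasp_force: 1.7
```

```bash
python3 -c "
from n import *
state()
for a in (-106,-108,-110,-112,-114,-116): go(a,19,75,a-90)"
```

```text
[ 557.5 -209.6   75.2] [-179.9    0.   161.8] [-27.   14.4   0.8  76.4  -0.1  -8.8] r 85.9 ang -95.1 [ 2.5 -3.6 -1.9]
-106 -0.055 -0.011 0.005 -0.45
-108 0.004 -0.025 0.005 -0.05
-110 0.064 -0.038 0.005 0.35
-112 0.124 -0.048 0.005 0.75
-114 0.184 -0.056 0.005 1.15
-116 0.244 -0.062 0.005 1.55
```

>>> apply_moves --commands '[[[0.02,-0.01,0,0.1],[0.04,-0.02,0,0.2],[0.04,-0.02,0,0.2]]]'

```text
clock: 18.75
eef_pos: [555.4, -209.3, 75.2]
orientation: [180.0, 0.0, 160.8]
force: [3.4, -3.7, -0.7]
width: -0.0
grasp_force: 1.7
```

>>> apply_moves --commands '[[[0.02,-0.01,0,0.1],[0.04,-0.02,0,0.2],[0.04,-0.02,0,0.2]]]'

```text
clock: 19.05
eef_pos: [553.5, -209.0, 75.2]
orientation: [179.9, 0.0, 159.8]
force: [3.7, -0.6, 1.3]
width: -0.1
grasp_force: 2.0
```

>>> apply_moves --commands '[[[0.02,0,0,0.1],[0.04,-0.01,0,0.2],[0.04,-0.01,0,0.2]]]'

```text
clock: 19.35
eef_pos: [551.8, -208.7, 75.2]
orientation: [179.9, 0.1, 158.8]
force: [5.8, -0.2, 0.5]
width: 0.0
grasp_force: 2.4
```

>>> apply_moves --commands '[[[0.02,0,0,0.1],[0.02,0,0,0.1],[0.02,0,0,0.1]]]'

```text
clock: 19.65
eef_pos: [551.2, -208.7, 75.2]
orientation: [179.9, 0.1, 158.3]
force: [5.0, -1.2, 0.3]
width: -0.3
grasp_force: 2.8
```

>>> apply_moves --commands '[[[0.02,0,0,0.1],[0.02,0,0,0.1],[0.02,0,0,0.1]]]'

```text
clock: 19.95
eef_pos: [550.5, -208.6, 75.2]
orientation: [179.9, 0.2, 157.8]
force: [6.5, -0.5, -0.1]
width: -0.2
grasp_force: 3.2
```

Force is climbing at about 1–1.5 N/mm, so the jaws are meeting the shank. I go on in small steps.

>>> apply_moves --commands '[[[0.02,0,0,0.1],[0.04,0,0,0.1],[0.04,0,0,0.1]]]'

```text
clock: 20.25
eef_pos: [549.4, -208.3, 75.3]
orientation: [179.9, 0.3, 157.3]
force: [8.1, -1.6, -2.1]
width: 0.0
grasp_force: 4.1
```

>>> apply_moves --commands '[[[0.02,0,0,0.1],[0.04,0,0,0.1],[0.04,0,0,0.1]]]'

```text
clock: 20.55
eef_pos: [548.3, -208.0, 75.3]
orientation: [180.0, 0.4, 156.8]
force: [9.5, -2.6, -2.6]
width: -0.0
grasp_force: 5.1
```

>>> apply_moves --commands '[[[0.02,0,0,0],[0.04,0,0,0.1],[0.04,0,0,0.1]]]'

```text
clock: 20.85
eef_pos: [547.2, -207.7, 75.4]
orientation: [180.0, 0.5, 156.3]
force: [11.2, -4.2, -3.9]
width: 0.5
grasp_force: 6.1
```

>>> apply_moves --commands '[[[0.02,0,0,0],[0.04,0,0,0.1],[0.04,0,0,0.1]]]'

```text
clock: 21.15
eef_pos: [546.2, -207.4, 75.4]
orientation: [180.0, 0.6, 155.8]
force: [13.7, -5.4, -5.1]
width: -0.3
grasp_force: 7.1
```

>>> apply_moves --commands '[[[0.02,0,0,0],[0.04,0,0,0.1],[0.04,0,0,0.1],[0.04,0,0,0.1]]]'

```text
clock: 21.55
eef_pos: [545.2, -207.2, 75.5]
orientation: [180.0, 0.7, 155.3]
force: [14.7, -5.9, -7.0]
width: 0.1
grasp_force: 8.2
```

>>> apply_moves --commands '[[[0.02,0,0,0],[0.03,0,0,0],[0.03,0,0,0],[0.03,0,0,0]]]'

```text
clock: 21.95
eef_pos: [544.6, -206.9, 75.5]
orientation: [180.0, 0.8, 155.3]
force: [17.2, -6.9, -8.4]
width: 0.1
grasp_force: 9.2
```

>>> apply_moves --commands '[[[-0.05,0,0,0],[-0.15,0,0,0],[-0.3,0,0,0],[-0.5,0,0,0],[-0.5,0,0,0]]]'

```text
clock: 22.45
eef_pos: [560.1, -214.3, 73.6]
orientation: [-180.0, -0.2, 155.3]
force: [0.3, 0.3, -0.0]
width: -0.3
grasp_force: 0.0
```

>>> apply_moves --commands '[[[0,0,-0.5,0],[0,0,-1,0],[0,0,-1.6,0],[0,0,-2.3,0],[0,0,-3,0],[0,0,-3,0],[0,0,-3,0],[0,0,-3,0]]]'

```text
clock: 23.25
eef_pos: [560.1, -214.0, 222.8]
orientation: [-180.0, -0.2, 155.3]
force: [0.2, 0.7, 0.0]
width: 0.4
grasp_force: 0.0
```

```bash
python3 - <<'E'
from bench import ctrl
from h import *
s=ctrl.sense();print(s['eef_pos'],s['force'])
f=ctrl.grab_frame('scene');t=ctrl.grab_frame('top')
cv2.imwrite('pics/end.png',np.hstack([cv2.resize(f['image'][100:280,180:360,::-1],(400,400)),cv2.resize(t['image'][110:260,180:330,::-1] if 0 else t['image'][110:290,180:360,::-1],(400,400))]))
E
```

```text
[ 560.05852282 -213.98016552  222.81518813] [0.24329458 0.73308124 0.00433567]
```

View pics/end.png

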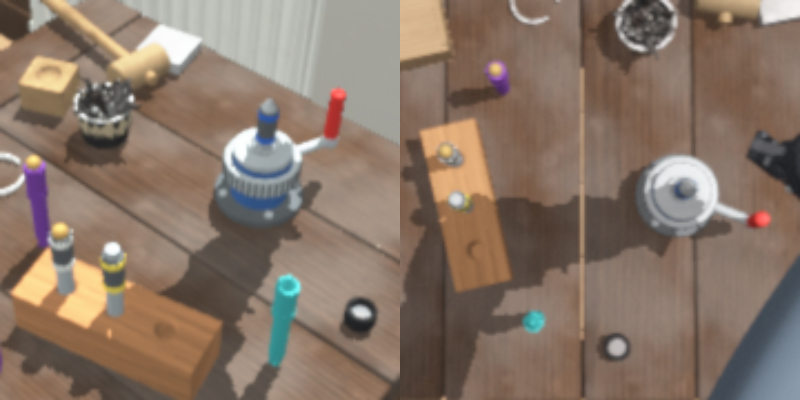

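The bit stands home in the chuck, the handle has gone round about 70°, and everything else is in place. I'm handing in.

```bash
python3 -c "
from bench import ctrl
print(ctrl.close_job())"
```

```text
the job is handed in; nothing more can be done
None
```

The job is handed in, verdict not shown: the blue-banded bit stands fully home and upright in the chuck, the crank was pushed clockwise to about 19 N, the arm is clear, and nothing else looks disturbed.

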